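Lay the leg blank down on the planing board

ROBOT

A 7-joint arm with a two-finger parallel gripper is mounted at the origin on the work surface. World frame = base frame: x ahead of the robot, y to its left, z up, the work surface at z = 0. Lengths are in m, angles in rad, forces in N, time in s.
With the tool pointing down it reaches from about 0.425 to 0.925 m from the base axis. Payload 6.8 kg.
Tool frame: the origin (TCP) lies midway between the tips of the shut fingers; the grasp point (between the pads) lies 19 mm behind it (grip_point_offset is the z of the grasp point in the tool frame, in m); z points along the fingers, y is the line along which they close (so a half turn about z gives the same grasp; the last joint's range is limited). The gripper opens to 85 mm and grips with 20 to 120 N. Pads are 22 mm wide; open, the fingers measure 114 mm over their backs; the gripper's body (76 mm by 85 mm) begins 54 mm behind the grasp point. The pads swing forward as they close: fully open they stand 13 mm farther back than shut.
Start: joints at [-1.307, 0.477, 0.022, 1.555, -0.011, 1.109, -0.083], TCP at [0.245, 0.629, 0.231] pointing down, gripper open.
Joint ranges: [-2.96, 2.96], [-0.34, 2.1], [-1.41, 1.46], [0.24, 2.44], [-1.37, 4.51], [0.17, 1.92], [-2.96, 2.96]. Speed limits (rad/s): [2.39, 2.39, 3.14, 3.14, 3.14, 3.14, 3.14].

INTERFACE

Orientations are given as a rotation vector (axis times angle).
In Python, from bench import get_obs, grab_frame, calibration, hand_in, grip_point_offset gives the robot as it stands.
- The arm moves only by the shell command python3 -m pendant 'ROWS' [OPENING] [FORCE]. ROWS is a JSON object of lists of equal length, an entry for each row: "translation": the shift along the world's x, y, z in units of 25 mm (1.0 is 25 mm), a list of three; "delta_rot": the turn, a rotation vector about the world's x, y, z in units of 5 degrees (1.0 is 5 degrees), a list of three. In form: {"translation": [[dx, dy, dz], ...], "delta_rot": [[rx, ry, rz], ...]}. A call has 1 to 12 rows; each row is the pose to reach, as a shift and turn from the pose commanded when the call began; what a row does not reach only later rows make up. A row lasts 1/8 s, in which the tool goes at most 62.5 mm and 10.7 degrees, less where a joint would pass 70% of its speed; a pose out of reach is approached as far as the arm can. A call with a gripper value outside its range is refused whole. OPENING is the opening, from 0 (shut) to 1 (fully open), set as the call begins (- or left out, the last holds). The fingers move at their own pace and stop on an object; FORCE is the grip in N (left out, the last holds). Time passes only in rows, so rows that repeat a pose let the fingers close. It gives the time, the measured TCP pose, the force, the opening and the grip force at its end, in the units of the state.
- get_obs(): the state, without advancing time (a new reading comes with each control period).
- grab_frame(name): name is "side" or "top" or "wrist"; returns (picture, depth): 420x560x3 uint8, red, green, blue; 420x560 float32, m along the optical axis (not along the pixel's ray), 0 where there is no reading.
- calibration(name): a dict with "K" (3x3 intrinsics, pixels), "k1" (the pictures are not rectified: a ray, as slopes to the right and down, at radius r is drawn at 1 + k1 r^2 times it, then the intrinsics apply), "rvec" (rotation vector, rad) and "tvec" (3), from world to camera coordinates, as OpenCV has them. Camera axes: x right, y down, z forward; pixel columns grow to the right and rows downward; lengths in m; the calibration is good to about 2 mm. A picture is of the moment at which its call begins: read the wrist's pose just before it. calibration takes no time and is no camera call; for the wrist camera it gives the pose at the moment of the call.
- hand_in(): hands the job in; it is judged then, once.
The state is a dict: "clock": time; "joints": joint angles; "qvel": joint speeds; "tau": joint torques, N m; "tcp_pos": TCP position; "orientation": TCP orientation; "contact_force": force on the tool from outside, world axes, zero at the start; "moment": the same for the moment, N m; "grip_width": finger opening in m; "gripper_force": force on a finger pad.
Only numpy, scipy, OpenCV 4.12 (cv2) and the standard library are available. Lean on these libraries where they do the work, as an engineer would, in place of code of your own. Each camera call takes 0.05 s, during which the arm holds its last target. There are 200 camera calls.

TASK

Tip the upright pale wooden blank over onto its side, away from the planing board's stop towards the open end of the board, letting it down gently so that it never drops; then push it along the board until its foot end is squarely against the stop. Do it with the fingertips only: never pinch or lift the blank. Leave everything else on the bench alone and finish clear of it all.

Things in the scene. Friction and masses are not known exactly. Their poses are not given: they have to be found in the camera images.
- board: plywood planing board fixed to the bench, 210 mm (its x) x 140 mm (its y) x 18 mm thick, a wooden stop 30 mm deep and 20 mm high across its +x end. Origin: on the bench, under the middle of the 180 mm of bare board: open end at x = -0.090, stop face at x = +0.090, bare top at z = 0.018. x points from the open end to the stop, z up
- stop_face (a point): point on the board at the foot of the stop's face, in the middle of its width, at the height of the board's bare top; axes as the board's (x points into the stop)
- blank: pale softwood bar 38 (its x) x 63 (y) x 180 mm (z), 0.2 kg, two dark lines near its top; stands on the board 6 to 16 mm clear of the stop, its x axis pointing at the stop. Origin: centre of its foot end, z up along it. At the goal its z points from stop to open end, its x up, its origin 19 mm above the board; on landing its head overhangs the open end by some 50 mm, 18 mm above the bench
- blank_edge (a point): middle of the blank's lower edge on the side away from the stop: the edge it turns over on, which stays down on the board throughout; axes as the blank's
- plane: blue and steel block plane, loose, 160 x 50 x 60 mm, on the bench beside the board; leave alone. Origin: centre of its underside
- pencil: red flat carpenter's pencil, loose, 180 x 13 x 8 mm, on the bench beside the board; leave alone. Origin: under its middle
- tape: yellow tape measure, loose, 72 x 72 x 36 mm, on the bench beside the board; leave alone. Origin: centre of its underside
- finished_blank: a darker blank of the same size, loose, already lying on the bench beyond the plane; leave alone. Origin: centre of its foot end
- glue: white glue bottle with orange cap, loose, 64 mm across, 170 mm tall, beyond the tape measure; leave alone. Origin: centre of its underside

How it is judged:
At the end, for the whole second after the job is handed in: the blank lies flat on the board (within 0.06 rad) on the side that faced the open end, its foot end within 5 mm of the stop's face and square to it within 0.07 rad, its middle within 45 mm of the board's centre line, at rest; nothing else has been moved (angle between blank's own x axis and vertical below 0.06 rad and x of blank in the frame of stop_face between -0.005 and 0.003 m and y of blank in the frame of stop_face between -0.045 and 0.045 m and z of blank in the frame of stop_face between 0.016 and 0.022 m and angle between the z axis of blank and the x axis of board, either way round below 0.07 rad and linear speed of blank below 0.01 m/s and angular speed of blank below 0.05 rad/s); the robot touches nothing.
It fails at once if the blank fell or was flung over instead of being let down gently: it turned faster than 4 rad/s (angular speed of blank above 4 rad/s).
It fails at once if the blank was lifted: the edge it turns over on rose more than 12 mm off the board (height (world z) of blank_edge above 0.03 m).
It fails at once if the blank was pinched or forced: the fingers pressed on it with more than 30 N (contact force between the fingers and blank above 30 N).
It fails at once if something else on the bench was moved more than 15 mm (distance of any of plane, pencil, tape, finished_blank, glue from where it was at the start of the episode above 0.015 m).
It also fails if it takes over 59 s, if anything falls off the work surface, if the arm or the gripper's body presses on something with over 40 N, if the wrist force passes 120 N, or if a joint passes its speed limit or range.

## Working session

There is one attempt and no reset: what is moved stays moved. The work goes in short steps, Python scripts to look and compute and a shell command to move; the robot and the scene stay as the last step left them, time stands still between calls to the robot, and variables do not carry over. Pictures are saved under pics/ and viewed, at most 14 in all, crops included, and the job is handed in when it is done.

```bash
mkdir -p pics; ls
cat > h.py <<'E'
import numpy as np,cv2
from bench import *
from scipy.spatial.transform import Rotation as R
def world(name,d,c):
    K=c['K'];K=np.array(K);h,w=d.shape
    u,v=np.meshgrid(np.arange(w),np.arange(h))
    p=np.stack([u,v],-1).reshape(-1,1,2).astype(float)
    n=cv2.undistortPoints(p,K,np.array([c['k1'],0,0,0,0.])).reshape(h,w,2)
    P=np.dstack([n[...,0]*d,n[...,1]*d,d])
    Rm=R.from_rotvec(np.ravel(c['rvec'])).as_matrix()
    return (P-np.ravel(c['tvec']))@Rm
def look(name,fn):
    c=calibration(name);im,d=grab_frame(name)
    cv2.imwrite('pics/'+fn+'.png',im[...,::-1]);W=world(name,d,c);W[d==0]=np.nan
    np.save('pics/'+fn+'.npy',W);return im,W
E
python3 - <<'E'
from h import *
look('top','top0');look('side','side0');o=get_obs();print(o, grip_point_offset)
E
```

```text
pics
{'clock': 0.1, 'joints': array([-1.30708166,  0.47773575,  0.02231779,  1.55631494, -0.01148796,
        1.10926817, -0.08312389]), 'qvel': array([-0.00064151, -0.0009553 , -0.00129787, -0.00071478,  0.0003037 ,
       -0.00190171, -0.00207283]), 'tau': array([ 4.18531694e-03, -5.97760391e+01,  1.61370814e+00, -2.81953222e+01,
        1.28370340e-02,  5.16334185e-03, -1.54396645e-05]), 'tcp_pos': array([0.24504492, 0.62840664, 0.23042606]), 'orientation': array([-5.80615972e-01, -3.08728753e+00,  2.49431189e-03]), 'contact_force': array([-0.34153024,  0.22426306, -0.0406966 ]), 'moment': array([-0.02561413,  0.06433382, -0.03033859]), 'gripper_force': 0.0, 'grip_width': 0.08547587574947392} -0.0187
```

View pics/top0.png

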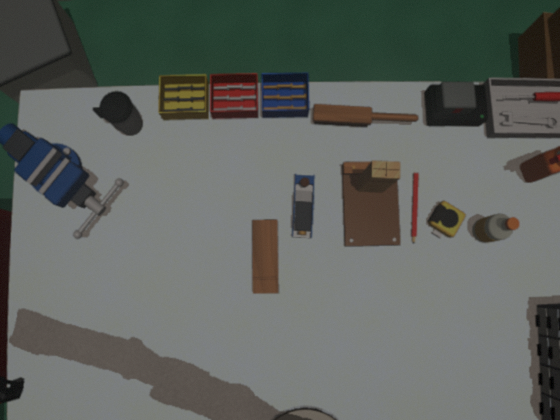

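View pics/side0.png

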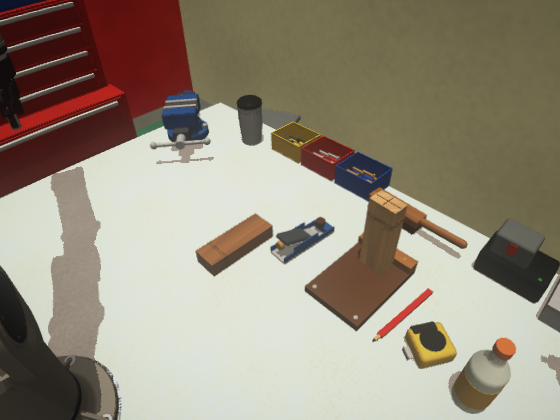

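Run:
```python
from h import *
W=np.load('pics/top0.npy');im=cv2.imread('pics/top0.png')
for u,v in [(385,165),(375,175),(395,175),(371,220),(347,243),(398,243),(345,166),(303,205),(414,205),(447,218),(510,224),(265,255),(360,115)]:print(u,v,W[v,u].round(3))
z=W[...,2]
for n,m in dict(board=(z>.012)&(z<.023),stop=(z>.031)&(z<.044),blank=(z>.18)&(z<.21)).items():
    m=m.copy();m[:, :338]=0;m[:,405:]=0;m[:150]=0;m[255:]=0
    p=W[m][:,:2].astype(np.float32);print(n,len(p),np.median(W[m],0),cv2.minAreaRect(p),cv2.boxPoints(cv2.minAreaRect(p)).round(3).tolist())
m=(z>.03)&(z<.17);m[:,:338]=0;m[:,405:]=0;m[:150]=0;m[255:]=0
p=W[m];print(len(p),p.min(0),p.max(0))
W=np.load('pics/side0.npy');z=W[...,2]
m=np.zeros(z.shape,bool);m[185:330,300:420]=1
for n,lo,hi in [('board',.012,.023),('stop',.032,.044),('blanktop',.19,.21),('blank',.06,.18)]:
    q=W[m&(z>lo)&(z<hi)&(W[...,0]<.82)]
    if len(q)<5: print(n,len(q));continue
    r=cv2.minAreaRect(q[:,:2].astype(np.float32));print('side',n,len(q),r,cv2.boxPoints(r).round(3).tolist())
```

```text
385 165 [ 0.673 -0.18   0.199]
375 175 [ 0.652 -0.157  0.196]
395 175 [ 0.651 -0.201  0.196]
371 220 [ 0.574 -0.179  0.02 ]
347 243 [ 0.518 -0.117  0.019]
398 243 [ 0.515 -0.246  0.015]
345 166 [ 0.709 -0.116  0.039]
303 205 [ 0.612 -0.009  0.037]
414 205 [ 0.611 -0.293  0.011]
447 218 [ 0.573 -0.369  0.036]
510 224 [ 0.541 -0.467  0.168]
265 255 [0.491 0.087 0.039]
360 115 [ 0.839 -0.16   0.044]
board 3307 [ 0.58569927 -0.1753718   0.01742301] ((0.6149614453315735, -0.180951327085495), (0.1434261053800583, 0.20855197310447693), 89.23345947265625) [[0.5099999904632568, -0.25099998712539673], [0.7179999947547913, -0.2540000081062317], [0.7200000286102295, -0.11100000143051147], [0.5120000243186951, -0.1080000028014183]]
stop 315 [ 0.7057288  -0.14369684  0.03756657] ((0.6838351488113403, -0.16101548075675964), (0.10117830336093903, 0.07619266211986542), 87.47496032714844) [[0.6439999938011169, -0.20999999344348907], [0.7200000286102295, -0.21299999952316284], [0.7239999771118164, -0.1120000034570694], [0.6480000019073486, -0.10899999737739563]]
blank 571 [ 0.66301751 -0.17978373  0.19
[... 868 characters left out ...]
9899864197], [0.8349999785423279, -0.17900000512599945], [0.6890000104904175, 0.04800000041723251]]
side blanktop 522 ((0.6645490527153015, -0.18357408046722412), (0.0637214258313179, 0.041647035628557205), 87.66896057128906) [[0.6420000195503235, -0.2150000035762787], [0.6840000152587891, -0.2160000056028366], [0.6869999766349792, -0.15299999713897705], [0.6449999809265137, -0.1509999930858612]]
side blank 1563 ((0.6501532793045044, -0.1905747801065445), (0.036548081785440445, 0.07406945526599884), 27.321834564208984) [[0.6169999837875366, -0.16599999368190765], [0.6510000228881836, -0.23199999332427979], [0.6830000281333923, -0.2150000035762787], [0.6489999890327454, -0.14900000393390656]]
```

```bash
cat >> h.py <<'E'
def pose(beta,th,flip=1):
    # tool straddling blank from -y side: axis (0,sinb,-cosb), closing axis x; then turned th deg about -y (top goes to -x)
    b=np.radians(beta);z=np.array([0,np.sin(b),-np.cos(b)]);y=np.array([flip,0,0.]);x=np.cross(y,z)
    return R.from_rotvec([0,-np.radians(th),0])*R.from_matrix(np.c_[x,y,z])
def to(pos,Rt):
    o=get_obs();R0=R.from_rotvec(o['orientation'])
    return ((np.array(pos)-o['tcp_pos'])/.025).round(2),(np.degrees((Rt*R0.inv()).as_rotvec())/5).round(2)
E
python3 - <<'E'
from h import *
o=get_obs();print(R.from_rotvec(o['orientation']).as_matrix().round(3))
for f in(1,-1):
  for b in (0,45):print(f,b,to([.664,-.17,.40],pose(b,0,f)))
E
```

```text
[[-0.932  0.363 -0.   ]
 [ 0.363  0.932 -0.002]
 [-0.    -0.002 -1.   ]]
1 0 (array([ 16.76, -31.94,   6.78]), array([ 1.000e-02, -2.000e-02, -1.374e+01]))
1 45 (array([ 16.76, -31.94,   6.78]), array([  7.89,   5.37, -13.  ]))
-1 0 (array([ 16.76, -31.94,   6.78]), array([2.000e-02, 1.000e-02, 2.226e+01]))
-1 45 (array([ 16.76, -31.94,   6.78]), array([ 5.95, -8.66, 20.95]))
```

```bash
python3 -m pendant '{"translation":[[0,0,3],[0,0,6.8],[2,-3,6.8],[4,-6,6.8],[6,-9,6.8],[8,-12,6.8],[10,-16,6.8],[12,-20,6.8],[14,-24,6.8],[15.5,-28,6.8],[16.8,-32,6.8],[16.8,-32,6.8]],"delta_rot":[[0,0,0],[0,0,-1],[0,0,-2.5],[0,0,-4],[0,0,-5.5],[0,0,-7],[0,0,-8.5],[0,0,-10],[0,0,-12],[0,0,-13.7],[0,0,-13.7],[0,0,-13.7]]}' 0.7
python3 -c "
from h import *
print(get_obs()['joints'].round(3),to([.664,-.17,.40],pose(45,0)))"
```

```text
clock: 1.6
tcp_pos: [0.5488, 0.0906, 0.4003]
orientation: [-2.217, -2.225, 0.0]
contact_force: [1.3, -0.1, 1.5]
grip_width: 0.0598
gripper_force: 0.0
[-0.731  0.168  0.537  1.633 -0.088  1.365 -0.178] (array([ 4.610e+00, -1.042e+01, -1.000e-02]), array([ 9.  ,  0.01, -0.04]))
```

```bash
python3 -m pendant '{"translation":[[1,-2,0],[2,-4,0],[3,-6,0],[4,-8,0],[4.6,-10.4,0],[4.6,-10.4,0],[4.6,-10.4,0],[4.6,-10.4,0],[4.6,-10.4,0]],"delta_rot":[[1,0,0],[2.5,0,0],[4,0,0],[5.5,0,0],[7,0,0],[8,0,0],[9,0,0],[9,0,0],[9,0,0]]}'
python3 -c "
from h import *
print(get_obs()['joints'].round(3),to([.664,-.17,.40],pose(45,0)))
print(to([.50,-.17,.20],pose(45,70)),to([.50,-.17,.30],pose(45,35)))"
```

```text
clock: 2.72
tcp_pos: [0.6638, -0.167, 0.4007]
orientation: [-1.757, -1.765, -0.73]
contact_force: [-0.0, 0.4, -0.5]
grip_width: 0.0596
gripper_force: 0.0
[ 0.173  0.65   0.522  1.202 -0.93   1.86   0.644] (array([ 0.01, -0.12, -0.03]), array([ 0.01,  0.03, -0.04]))
(array([-6.55, -0.12, -8.03]), array([  0.04, -13.97,  -0.03])) (array([-6.55, -0.12, -4.03]), array([ 0.03, -6.97, -0.03]))
```

```bash
python3 -m pendant '{"translation":[[-2,0,0],[-4,0,0],[-5,0,-1],[-6,0,-2],[-6.5,0,-4],[-6.5,0,-6],[-6.5,0,-8],[-6.5,0,-9],[-6.5,0,-10],[-6.5,0,-10],[-6.5,0,-10],[-6.5,0,-10]],"delta_rot":[[0,-1.5,0],[0,-3,0],[0,-4.5,0],[0,-6,0],[0,-7.5,0],[0,-9,0],[0,-10.5,0],[0,-12,0],[0,-14,0],[0,-14,0],[0,-14,0],[0,-14,0]]}'
python3 -c "
from h import *
print(get_obs()['joints'].round(3),to([.50,-.17,.15],pose(45,70)))
look('side','s1')"
```

```text
clock: 4.22
tcp_pos: [0.5017, -0.1675, 0.151]
orientation: [1.085, 1.984, 1.707]
contact_force: [-0.1, -0.2, 0.5]
grip_width: 0.0599
gripper_force: 0.0
[ 1.035  0.75  -0.258  2.128 -1.356  1.194  2.575] (array([-0.07, -0.1 , -0.04]), array([ 0.05,  0.01, -0.03]))
```

View pics/s1.png

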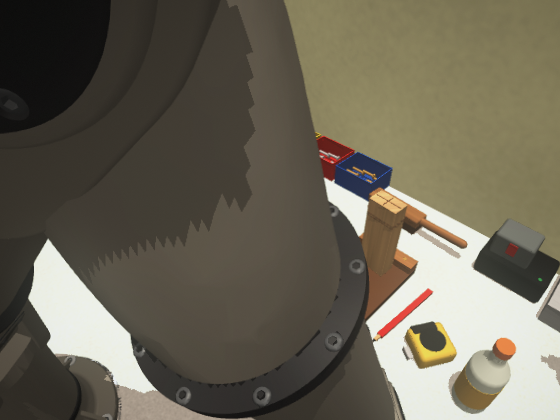

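The picture shows the arm bent over the near side, the blank still upright at about (385,205). The tilted pose is reachable; next I test it lower down.

```bash
python3 -m pendant '{"translation":[[-0.5,0,-1],[-1,0,-2],[-1,0,-3],[-1,0,-3.4],[-1,0,-3.4],[-1,0,-3.4]],"delta_rot":[[0,0,0],[0,0,0],[0,0,0],[0,0,0],[0,0,0],[0,0,0]]}'
python3 -c "
from h import *
print(get_obs()['joints'].round(3),to([.4765,-.17,.065],pose(45,70)))
look('top','t1');im,W=look('wrist','w1')"
```

```text
clock: 5.03
tcp_pos: [0.4766, -0.1674, 0.0663]
orientation: [1.084, 1.982, 1.708]
contact_force: [-0.3, -0.6, 0.6]
grip_width: 0.06
gripper_force: 0.0
[ 1.071  0.927 -0.246  2.121 -1.342  1.155  2.742] (array([-0.  , -0.11, -0.05]), array([ 0.04,  0.03, -0.02]))
```

View pics/t1.png

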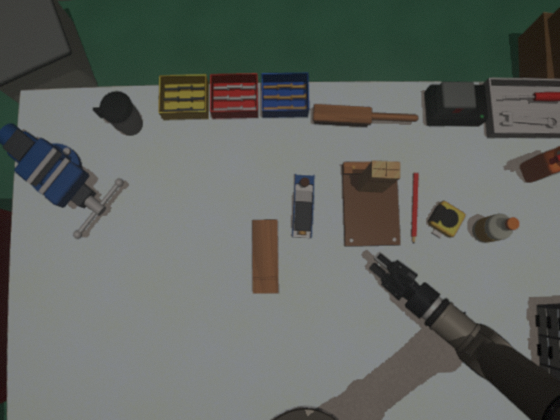

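View pics/w1.png

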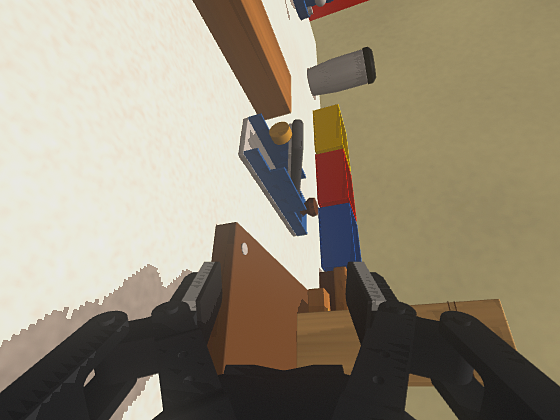

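The top view shows the fingers at (372,258) just off the board's open end, clear of everything; the wrist view shows both tips at (212,268) and (358,268), blank upright ahead.

Run:
```python
from h import *
o=get_obs();Rt=R.from_rotvec(o['orientation']);W=np.load('pics/w1.npy')
q=((W-o['tcp_pos'])@Rt.as_matrix())
m=(np.abs(q)<.12).all(-1)&(q[...,2]>-.06)&(q[...,2]<.01)&(np.abs(q[...,0])<.03)
for s in(-1,1):
    p=q[m&(s*q[...,1]>.02)&(s*q[...,1]<.07)]
    print(s,len(p),p.min(0).round(4),p.max(0).round(4))
    for z in np.arange(-.05,.01,.01):
        k=p[(p[:,2]>z)&(p[:,2]<=z+.01)]
        if len(k):print(z.round(3),k[:,:2].min(0).round(3),k[:,:2].max(0).round(3))
print('lower finger dir',Rt.as_matrix()[:,1].round(2))
W=np.load('pics/top0.npy');
```

```text
-1 7218 [-0.021 -0.07  -0.06 ] [ 0.0142 -0.0261  0.01  ]
-0.05 [-0.007 -0.057] [ 0.014 -0.029]
-0.04 [-0.011 -0.043] [ 0.011 -0.029]
-0.03 [-0.012 -0.043] [ 0.011 -0.029]
-0.02 [-0.018 -0.07 ] [ 0.011 -0.029]
-0.01 [-0.021 -0.07 ] [ 0.011 -0.029]
0.0 [-0.021 -0.07 ] [ 0.01  -0.062]
1 5946 [-0.0135  0.0271 -0.06  ] [ 0.0139  0.0632 -0.0043]
-0.05 [-0.007  0.03 ] [0.014 0.058]
-0.04 [-0.012  0.03 ] [0.011 0.044]
-0.03 [-0.012  0.03 ] [0.011 0.044]
-0.02 [-0.012  0.03 ] [0.011 0.044]
-0.01 [-0.012  0.03 ] [0.011 0.037]
lower finger dir [0.34 0.   0.94]
```

```bash
python3 -m pendant '{"translation":[[0,0,2],[0,0,4],[0,0,6],[0,0,8],[0,0,10],[1.5,0.1,10],[3,0.2,10],[4.5,0.3,10],[6,0.4,10],[7.5,0.5,10],[7.5,0.5,9],[7.5,0.5,9]],"delta_rot":[[0,1.5,0],[0,3,0],[0,4.5,0],[0,6,0],[0,8,0],[0,10,0],[0,12,0],[0,14,0],[0,14,0],[0,14,0],[0,14,0],[0,14,0]]}'
python3 - <<'E'
from h import *
print(get_obs()['joints'].round(3),to([.6645,-.1565,.1695],pose(45,0)))
im,W=look('wrist','w2');z=W[...,2];o=get_obs()
m=(z>.185)&(z<.205)&(abs(W[...,0]-.66)<.07)&(abs(W[...,1]+.18)<.08)
q=W[m];r=cv2.minAreaRect(q[:,:2].astype(np.float32));print(len(q),np.median(q[:,2]),r,cv2.boxPoints(r).round(4).tolist())
m=(z>.014)&(z<.022)&(abs(W[...,0]-.6)<.15)&(abs(W[...,1]+.18)<.1);q=W[m];r=cv2.minAreaRect(q[:,:2].astype(np.float32));print(len(q),r,cv2.boxPoints(r).round(4).tolist())
E
```

```text
clock: 6.62
tcp_pos: [0.6614, -0.155, 0.2875]
orientation: [-1.757, -1.758, -0.726]
contact_force: [-0.8, 0.3, 0.0]
grip_width: 0.0598
gripper_force: 0.0
[ 0.477  0.666 -0.05   1.328 -0.666  1.551  0.588] (array([ 0.12, -0.06, -4.72]), array([-0.02, -0.04, -0.03]))
3192 0.19804443030315977 ((0.6659328937530518, -0.17145420610904694), (0.04310354217886925, 0.03808097168803215), 86.2210922241211) [[0.6455000042915344, -0.19169999659061432], [0.6834999918937683, -0.19419999420642853], [0.6863999962806702, -0.15119999647140503], [0.6484000086784363, -0.14869999885559082]]
3152 ((0.5695211291313171, -0.16152964532375336), (0.16344188153743744, 0.08368094265460968), 24.64711570739746) [[0.47780001163482666, -0.15760000050067902], [0.5127000212669373, -0.23360000550746918], [0.6611999869346619, -0.1655000001192093], [0.6262999773025513, -0.08940000087022781]]
```

View pics/w2.png

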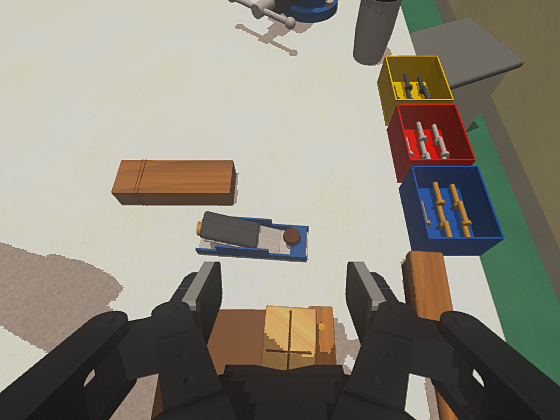

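The wrist view shows the blank's end grain centred between the open fingers at (290,335), so I descend over it and print the arc steps.

```bash
python3 -m pendant '{"translation":[[0.2,0,-1.2],[0.2,0,-2.4],[0.2,0,-3.6],[0.2,0,-4.7],[0.2,0,-4.7],[0.2,0,-4.7]],"delta_rot":[[0,0,0],[0,0,0],[0,0,0],[0,0,0],[0,0,0],[0,0,0]]}'
python3 - <<'E'
from h import *
u=np.array([.019,.1515])
def p(t):
    t=np.radians(t);return np.array([u[0]*np.cos(t)-u[1]*np.sin(t),u[0]*np.sin(t)+u[1]*np.cos(t)])
for s in (0,20,40):
    print(s,[(t,*((p(t)-p(s))/.025).round(2)) for t in np.arange(s+2.5,s+21,2.5)])
E
```

```text
clock: 7.42
tcp_pos: [0.669, -0.1553, 0.1739]
orientation: [-1.758, -1.764, -0.732]
contact_force: [0.4, 0.2, 0.6]
grip_width: 0.0597
gripper_force: 0.0
0 [(np.float64(2.5), np.float64(-0.27), np.float64(0.03)), (np.float64(5.0), np.float64(-0.53), np.float64(0.04)), (np.float64(7.5), np.float64(-0.8), np.float64(0.05)), (np.float64(10.0), np.float64(-1.06), np.float64(0.04)), (np.float64(12.5), np.float64(-1.33), np.float64(0.02)), (np.float64(15.0), np.float64(-1.59), np.float64(-0.01)), (np.float64(17.5), np.float64(-1.86), np.float64(-0.05)), (np.float64(20.0), np.float64(-2.12), np.float64(-0.11))]
20 [(np.float64(22.5), np.float64(-0.26), np.float64(-0.06)), (np.float64(25.0), np.float64(-0.51), np.float64(-0.14)), (np.float64(27.5), np.float64(-0.77), np.float64(-0.23)), (np.float64(30.0), np.float64(-1.01), np.float64(-0.33)), (np.float64(32.5), np.float64(-1.26), np.float64(-0.44)), (np.float64(35.0), np.float64(-1.49), np.float64(-0.55)), (np.float64(37.5), np.float64(-1.73), np.float64(-0.68)), (np.float64(40.0), np.float64(-1.95), np.float64(-0.82))]
40 [(np.float64(42.5), np.float64(-0.22), np.float64(-0.15)), (np.float64(45.0), np.float64(-0.43), np.float64(-0.31)), (np.float64(47.5), np.float64(-0.64), np.float64(-0.48)), (np.float64(50.0), np.float64(-0.84), np.float64(-0.65)), (np.float64(52.5), np.float64(-1.03), np.float64(-0.84)), (np.float64(55.0), np.float64(-1.22), np.float64(-1.03)), (np.float64(57.5), np.float64(-1.39), np.float64(-1.23)), (np.float64(60.0), np.float64(-1.56), np.float64(-1.44))]
```

```bash
python3 -m pendant '{"translation":[[-0.27,0,-0.1],[-0.53,0,-0.15],[-0.8,0,-0.15],[-1.06,0,-0.15],[-1.33,0,-0.15],[-1.59,0,-0.17],[-1.86,0,-0.2],[-2.12,0,-0.26],[-2.12,0,-0.26]],"delta_rot":[[0,-0.5,0],[0,-1,0],[0,-1.5,0],[0,-2,0],[0,-2.5,0],[0,-3,0],[0,-3.5,0],[0,-4,0],[0,-4,0]]}'
python3 - <<'E'
from h import *
im,W=look('wrist','w3')
print(get_obs()['joints'].round(2),to([.666-.053,-.1555,.165],pose(45,20)))
E
```

```text
clock: 8.55
tcp_pos: [0.6154, -0.1561, 0.1677]
orientation: [-1.71, -1.984, -1.091]
contact_force: [0.1, -0.2, -0.1]
grip_width: 0.0597
gripper_force: 0.0
[ 0.65  0.65 -0.17  1.71 -0.82  1.14  1.15] (array([-0.12,  0.01, -0.11]), array([ 0.02,  0.04, -0.02]))
```

View pics/w3.png

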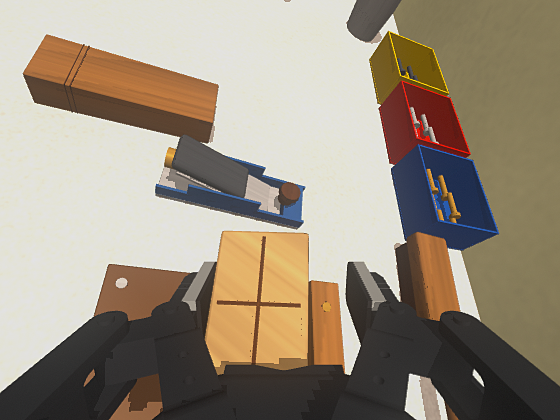

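The blank has gone over balance and rests on the open-side finger (touching at (212,290)), tilted with the hand. I lower on.

```bash
python3 -m pendant '{"translation":[[-0.26,0,-0.06],[-0.51,0,-0.14],[-0.77,0,-0.23],[-1.01,0,-0.33],[-1.26,0,-0.44],[-1.49,0,-0.55],[-1.73,0,-0.68],[-1.95,0,-0.82],[-1.95,0,-0.82]],"delta_rot":[[0,-0.5,0],[0,-1,0],[0,-1.5,0],[0,-2,0],[0,-2.5,0],[0,-3,0],[0,-3.5,0],[0,-4,0],[0,-4,0]]}'
python3 -m pendant '{"translation":[[-0.22,0,-0.15],[-0.43,0,-0.31],[-0.64,0,-0.48],[-0.84,0,-0.65],[-1.03,0,-0.84],[-1.22,0,-1.03],[-1.39,0,-1.23],[-1.56,0,-1.44],[-1.56,0,-1.44]],"delta_rot":[[0,-0.5,0],[0,-1,0],[0,-1.5,0],[0,-2,0],[0,-2.5,0],[0,-3,0],[0,-3.5,0],[0,-4,0],[0,-4,0]]}'
python3 - <<'E'
from h import *
im,W=look('wrist','w4');look('top','t4')
print(get_obs()['joints'].round(2),to([.525,-.1555,.11],pose(45,60)))
E
```

```text
clock: 9.72
tcp_pos: [0.5669, -0.1556, 0.1459]
orientation: [-1.605, -2.179, -1.472]
contact_force: [-1.1, 0.2, 0.8]
grip_width: 0.0596
gripper_force: 0.0
clock: 10.85
tcp_pos: [0.5283, -0.1557, 0.1096]
orientation: [1.276, 2.082, 1.665]
contact_force: [-0.4, -0.8, 0.3]
grip_width: 0.0599
gripper_force: 0.0
[ 1.11  0.8  -0.45  2.08 -1.25  0.96  2.34] (array([-0.15, -0.  , -0.02]), array([ 0.03,  0.03, -0.02]))
```

View pics/w4.png

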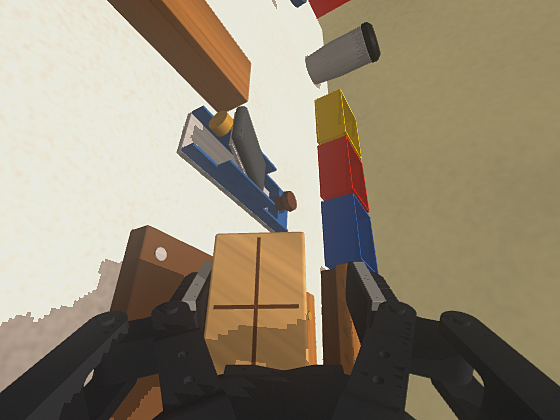

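Blank still resting on the lower finger (edge at (210,300)), about 64° over. Now straight lowering to near flat.

```bash
python3 -m pendant '{"translation":[[-0.13,0,-0.25],[-0.24,0,-0.5],[-0.32,0,-0.75],[-0.4,0,-1],[-0.48,0,-1.25],[-0.54,0,-1.5],[-0.59,0,-1.75],[-0.64,0,-2],[-0.67,0,-2.25],[-0.7,0,-2.5],[-0.7,0,-2.5]],"delta_rot":[[0,0,0],[0,0,0],[0,0,0],[0,0,0],[0,0,0],[0,0,0],[0,0,0],[0,0,0],[0,0,0],[0,0,0],[0,0,0]]}'
python3 - <<'E'
from h import *
im,W=look('wrist','w5');look('top','t5');look('side','s5')
W=np.load('pics/top0.npy')
W=np.load('pics/t5.npy')
print(W[205:245:5,371].round(3).tolist(), W[175:245:10,383].round(3).tolist())
E
```

```text
clock: 12.32
tcp_pos: [0.5102, -0.155, 0.047]
orientation: [1.275, 2.082, 1.665]
contact_force: [-0.1, 0.3, -1.5]
grip_width: 0.06
gripper_force: 0.4
[[0.605, -0.172, 0.063], [0.593, -0.172, 0.061], [0.581, -0.171, 0.061], [0.569, -0.17, 0.065], [0.556, -0.169, 0.066], [0.545, -0.169, 0.063], [0.532, -0.168, 0.067], [0.518, -0.162, 0.093]] [[0.688, -0.215, 0.02], [0.663, -0.215, 0.015], [0.63, -0.204, 0.057], [0.605, -0.202, 0.06], [0.58, -0.2, 0.065], [0.556, -0.199, 0.063], [0.531, -0.197, 0.068]]
```

View pics/w5.png

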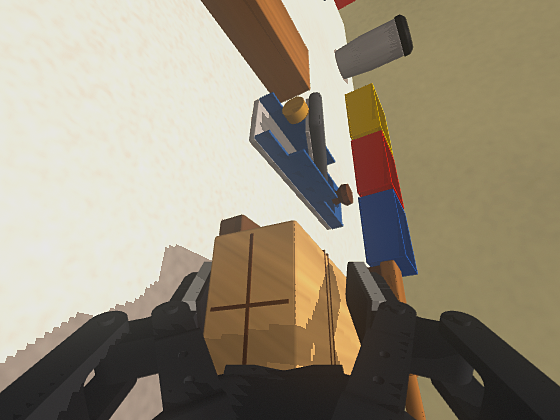

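The blank is about 5° from flat, still resting on the lower finger. Slide the fingers out backwards at constant height so it settles.

```bash
python3 -m pendant '{"translation":[[-0.12,-0.14,0],[-0.24,-0.28,0],[-0.36,-0.42,0],[-0.48,-0.56,0],[-0.6,-0.7,0],[-0.72,-0.84,0],[-0.84,-0.98,0],[-0.96,-1.12,0],[-1.2,-1.4,0],[-1.5,-1.7,0],[-2,-2.3,0],[-2.5,-2.9,0]],"delta_rot":[[0,0,0],[0,0,0],[0,0,0],[0,0,0],[0,0,0],[0,0,0],[0,0,0],[0,0,0],[0,0,0],[0,0,0],[0,0,0],[0,0,0]]}'
python3 -m pendant '{"translation":[[-0.5,-1,0.5],[-1,-1,2],[-1,-1,4],[-1,-1,6],[-1,-1,6]],"delta_rot":[[0,0,0],[0,0,0],[0,1,0],[0,2,0],[0,2,0]]}'
python3 - <<'E'
from h import *
im,W=look('top','t6');z=W[...,2]
m=(z>.048)&(z<.066);m[:,:335]=0;m[:,410:]=0;m[:150]=0;m[275:]=0
q=W[m];r=cv2.minAreaRect(q[:,:2].astype(np.float32));print(len(q),np.median(q[:,2]),r,cv2.boxPoints(r).round(4).tolist())
A=np.c_[q[:,:2],np.ones(len(q))];print(np.linalg.lstsq(A,q[:,2],rcond=None)[0])
t=R.from_matrix(np.array([[0,1,0],[1,0,0],[0,0,-1.]]));print(get_obs()['joints'].round(2),to([.42,-.18,.20],t))
E
```

```text
clock: 13.98
tcp_pos: [0.4468, -0.229, 0.0474]
orientation: [1.275, 2.083, 1.664]
contact_force: [-0.3, -0.5, -0.4]
grip_width: 0.06
gripper_force: 0.0
clock: 14.6
tcp_pos: [0.4239, -0.2545, 0.2014]
orientation: [1.46, 2.18, 1.597]
contact_force: [0.3, -0.9, -1.0]
grip_width: 0.0596
gripper_force: 0.0
1949 0.05529506196440941 ((0.5587310791015625, -0.1935470998287201), (0.18137215077877045, 0.06595195084810257), 9.247358322143555) [[0.46389999985694885, -0.17560000717639923], [0.47450000047683716, -0.24070000648498535], [0.6535000205039978, -0.21150000393390656], [0.6428999900817871, -0.14640000462532043]]
[ 0.00168165 -0.0088814   0.0525917 ]
[ 1.18  0.57 -0.25  2.   -0.96  1.25  1.99] (array([-0.12,  2.96,  0.04]), array([-8.34,  9.49, -3.99]))
```

View pics/t6.png

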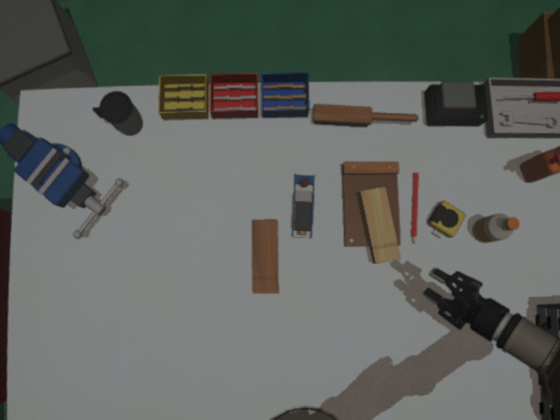

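Flat on the board (pixels (380,225)), skewed by about 9° with the head towards −y, otherwise fine. A two-finger push on the head end will square it.

Run:
```python
from h import *
t=R.from_matrix(np.array([[1,0,0],[0,-1,0],[0,0,-1.]]));print(to([.43,-.197,.20],t),to([.43,-.197,.2],pose(0,0)))
R0=R.from_rotvec(get_obs()['orientation']);print(R0.as_matrix().round(2))
```

```text
(array([0.28, 2.28, 0.04]), array([  0.94,  14.56, -19.85])) (array([0.28, 2.28, 0.04]), array([-8.34,  9.49, -3.99]))
[[-0.54  0.64  0.54]
 [ 0.71  0.01  0.7 ]
 [ 0.45  0.77 -0.46]]
```

```bash
python3 -m pendant '{"translation":[[0,0.3,0.5],[0,0.6,1],[0.1,0.9,1],[0.1,1.2,1],[0.2,1.5,1],[0.2,1.8,1],[0.3,2.1,1],[0.3,2.3,1],[0.3,2.3,1],[0.3,2.3,1]],"delta_rot":[[-1.04,1.19,-0.5],[-2.08,2.37,-1],[-3.12,3.56,-1.5],[-4.17,4.75,-2],[-5.2,5.93,-2.5],[-6.25,7.12,-3],[-7.3,8.3,-3.5],[-8.34,9.49,-3.99],[-8.34,9.49,-3.99],[-8.34,9.49,-3.99]]}' 0.35
python3 - <<'E'
from h import *
t=R.from_matrix(np.array([[1,0,0],[0,-1,0],[0,0,-1.]]));print(get_obs()['joints'].round(2),to([.43,-.197,.20],t))
E
```

```text
clock: 15.9
tcp_pos: [0.429, -0.1959, 0.2211]
orientation: [-2.223, -2.214, -0.005]
contact_force: [-1.1, -0.2, 0.2]
grip_width: 0.0297
gripper_force: 0.0
[ 0.46  0.16 -0.17  2.03  0.03  0.96  0.26] (array([ 0.04, -0.04, -0.84]), array([ -0.05,   0.04, -17.95]))
```

```bash
python3 -m pendant '{"translation":[[0,0,0],[0,0,0],[0,0,0],[0,0,0],[0,0,0],[0,0,-1],[-0.1,0,-2],[-0.1,0,-3.5],[-0.1,0,-5],[-0.1,0,-6.5],[-0.1,0,-7.5],[-0.1,0,-7.5]],"delta_rot":[[0,0,-2],[0,0,-4],[0,0,-6],[0,0,-8],[0,0,-10],[0,0,-12],[0,0,-14],[0,0,-16],[0,0,-18],[0,0,-18],[0,0,-18],[0,0,-18]]}'
python3 - <<'E'
from h import *
t=R.from_matrix(np.array([[1,0,0],[0,-1,0],[0,0,-1.]]));print(get_obs()['joints'].round(2),to([.499,-.197,.034],t))
E
```

```text
clock: 17.4
tcp_pos: [0.4248, -0.1964, 0.0332]
orientation: [3.141, -0.011, -0.003]
contact_force: [-0.3, 0.4, 0.6]
grip_width: 0.0298
gripper_force: 0.0
[ 0.29  0.45  0.01  2.19 -0.01  0.5  -1.27] (array([ 2.97, -0.02,  0.03]), array([ 0.  , -0.02,  0.08]))
```

Push in steps: first most of the way, watching the force.

```bash
python3 -m pendant '{"translation":[[0.4,0,0],[0.8,0,0],[1.1,0,0],[1.3,0,0],[1.5,0,0],[1.7,0,0],[1.9,0,0],[2.1,0,0],[2.3,0,0],[2.4,0,0]],"delta_rot":[[0,0,0],[0,0,0],[0,0,0],[0,0,0],[0,0,0],[0,0,0],[0,0,0],[0,0,0],[0,0,0],[0,0,0]]}'
cat > m.py <<'E'
from h import *
import sys
im,W=look('top',sys.argv[1]);z=W[...,2]
m=(z>.048)&(z<.066);m[:,:335]=0;m[:,410:]=0;m[:150]=0;m[240:]=0
q=W[m];r=cv2.minAreaRect(q[:,:2].astype(np.float32));print(len(q),r,cv2.boxPoints(r).round(4).tolist())
E
python3 m.py t7
```

```text
clock: 18.65
tcp_pos: [0.4883, -0.195, 0.0349]
orientation: [3.14, -0.006, 0.005]
contact_force: [-1.3, 0.4, 0.7]
grip_width: 0.03
gripper_force: 0.6
1548 ((0.6030200719833374, -0.19921168684959412), (0.158214271068573, 0.06539441645145416), 5.469892978668213) [[0.5212000012397766, -0.17419999837875366], [0.527400016784668, -0.23929999768733978], [0.6848999857902527, -0.22419999539852142], [0.6786999702453613, -0.1590999960899353]]
```

```bash
python3 -m pendant '{"translation":[[0.1,0,0],[0.2,0,0],[0.3,0,0],[0.4,0,0],[0.4,0,0]],"delta_rot":[[0,0,0],[0,0,0],[0,0,0],[0,0,0],[0,0,0]]}'; python3 m.py t8
```

```text
clock: 19.32
tcp_pos: [0.4959, -0.1949, 0.0346]
orientation: [3.141, -0.007, -0.001]
contact_force: [-5.0, -0.1, 3.3]
grip_width: 0.0294
gripper_force: 2.9
1530 ((0.6070644855499268, -0.2016225904226303), (0.16477923095226288, 0.06581948697566986), 4.22551155090332) [[0.5224999785423279, -0.17489999532699585], [0.5273000001907349, -0.24050000309944153], [0.6916999816894531, -0.22840000689029694], [0.6868000030517578, -0.16269999742507935]]
```

```bash
python3 -m pendant '{"translation":[[0.06,0,0],[0.12,0,0],[0.18,0,0],[0.18,0,0]],"delta_rot":[[0,0,0],[0,0,0],[0,0,0],[0,0,0]]}'; python3 m.py t9
```

```text
clock: 19.88
tcp_pos: [0.4961, -0.1946, 0.0338]
orientation: [-3.141, 0.008, 0.014]
contact_force: [-14.3, 2.4, 10.5]
grip_width: 0.0297
gripper_force: 7.6
1509 ((0.6075516939163208, -0.20104503631591797), (0.16544950008392334, 0.06577829271554947), 4.311025142669678) [[0.522599995136261, -0.1745000034570694], [0.5274999737739563, -0.24009999632835388], [0.6924999952316284, -0.22759999334812164], [0.6876000165939331, -0.16200000047683716]]
```

```bash
python3 -m pendant '{"translation":[[-0.3,0,0],[-1,0,0],[-1.5,0,2],[-1.5,0,5],[-1.5,0,8],[-1.5,0,8]],"delta_rot":[[0,0,0],[0,0,0],[0,0,0],[0,0,0],[0,0,0],[0,0,0]]}'; python3 m.py t10
python3 - <<'E'
import cv2
im=cv2.imread('pics/t10.png');cv2.imwrite('pics/t10c.png',cv2.resize(im[140:290,310:460],None,fx=4,fy=4,interpolation=cv2.INTER_CUBIC))
E
```

```text
clock: 20.68
tcp_pos: [0.4673, -0.1957, 0.2395]
orientation: [3.138, -0.007, 0.018]
contact_force: [-0.2, -0.9, 0.0]
grip_width: 0.0298
gripper_force: 0.0
1786 ((0.6042486429214478, -0.2014799863100052), (0.17014071345329285, 0.06611420959234238), 4.517116069793701) [[0.5167999863624573, -0.17520000040531158], [0.5220000147819519, -0.2410999983549118], [0.6916999816894531, -0.22769999504089355], [0.6865000128746033, -0.16179999709129333]]
```

View pics/t10c.png

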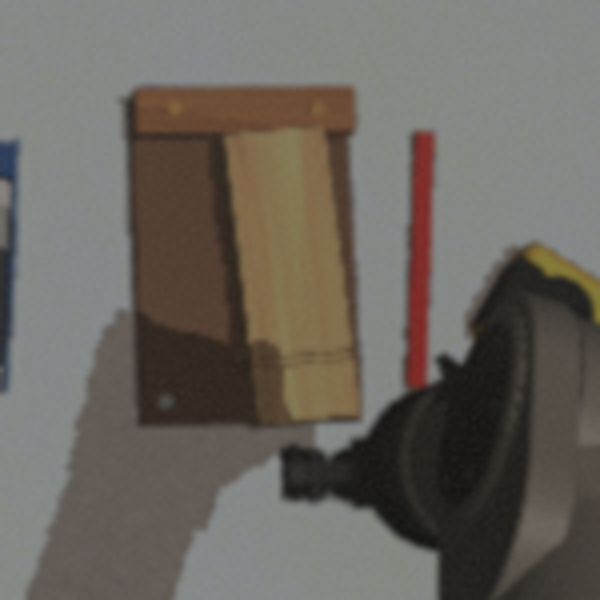

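The crop shows the blank at the stop with only its right (−y) foot corner touching, head skewed right by about 5°. I close the fingers and nudge the head's −y side towards +y.

```bash
python3 -m pendant '{"translation":[[0,-1,0],[0.5,-2.5,0],[1.5,-4,0],[2.6,-4.2,0],[2.6,-4.2,-2],[2.6,-4.2,-4],[2.6,-4.2,-6],[2.6,-4.2,-8],[2.6,-4.2,-8]],"delta_rot":[[0,0,0],[0,0,0],[0,0,0],[0,0,0],[0,0,0],[0,0,0],[0,0,0],[0,0,0],[0,0,0]]}' 0
python3 -m pendant '{"translation":[[0,0.4,0],[0,0.8,0],[0,1.1,0],[0,1.3,0],[0,1.5,0],[0,1.5,0]],"delta_rot":[[0,0,0],[0,0,0],[0,0,0],[0,0,0],[0,0,0],[0,0,0]]}'; python3 m.py t11
```

```text
clock: 21.85
tcp_pos: [0.5272, -0.2985, 0.0312]
orientation: [-3.14, 0.006, 0.006]
contact_force: [-0.2, -0.4, 1.2]
grip_width: 0.0001
gripper_force: 0.0
clock: 22.6
tcp_pos: [0.5299, -0.2621, 0.035]
orientation: [3.14, -0.006, 0.005]
contact_force: [-0.3, 1.1, 0.5]
grip_width: -0.0
gripper_force: 0.0
1675 ((0.6056182384490967, -0.20136941969394684), (0.16745229065418243, 0.06614143401384354), 4.181176662445068) [[0.5196999907493591, -0.1745000034570694], [0.5245000123977661, -0.24050000309944153], [0.6915000081062317, -0.2282000035047531], [0.6866999864578247, -0.1623000055551529]]
```

Not yet (or barely) touching; continue 15 mm or so.

```bash
python3 -m pendant '{"translation":[[0,0.15,0],[0,0.3,0],[0,0.45,0],[0,0.6,0],[0,0.7,0],[0,0.8,0],[0,0.8,0]],"delta_rot":[[0,0,0],[0,0,0],[0,0,0],[0,0,0],[0,0,0],[0,0,0],[0,0,0]]}'; python3 m.py t12
```

```text
clock: 23.52
tcp_pos: [0.5299, -0.2423, 0.035]
orientation: [3.14, -0.006, 0.005]
contact_force: [-0.3, -0.0, -0.4]
grip_width: -0.0001
gripper_force: 0.0
1651 ((0.6068906784057617, -0.1960291862487793), (0.1706422120332718, 0.0682033896446228), 1.109095573425293) [[0.5209000110626221, -0.16359999775886536], [0.5221999883651733, -0.23180000483989716], [0.6929000020027161, -0.22849999368190765], [0.6915000081062317, -0.16030000150203705]]
```

```bash
python3 -m pendant '{"translation":[[0,0.08,0],[0,0.16,0],[0,0.2,0],[0,0.2,0]],"delta_rot":[[0,0,0],[0,0,0],[0,0,0],[0,0,0]]}'; python3 m.py t13
python3 -m pendant '{"translation":[[0,-0.5,0],[0,-1.5,0],[0,-1.6,2],[-1,-1.6,4],[-2.5,0,4],[-4,1.7,4],[-4,1.9,2],[-4,1.9,0],[-4,1.9,0]],"delta_rot":[[0,0,0],[0,0,0],[0,0,0],[0,0,0],[0,0,0],[0,0,0],[0,0,0],[0,0,0],[0,0,0]]}' 0.3; python3 m.py t14
```

```text
clock: 24.08
tcp_pos: [0.5299, -0.2374, 0.0349]
orientation: [3.14, -0.006, 0.005]
contact_force: [-0.3, 0.2, -0.9]
grip_width: -0.0003
gripper_force: 0.1
1633 ((0.6061998009681702, -0.19494342803955078), (0.07082635164260864, 0.1670108437538147), 89.5160903930664) [[0.5224000215530396, -0.2296999990940094], [0.6894000172615051, -0.23109999299049377], [0.6899999976158142, -0.16019999980926514], [0.5230000019073486, -0.15880000591278076]]
clock: 25.25
tcp_pos: [0.4273, -0.1898, 0.0326]
orientation: [-3.141, 0.007, 0.006]
contact_force: [0.3, 0.7, 0.2]
grip_width: 0.0252
gripper_force: 0.0
1783 ((0.6059516072273254, -0.1932154893875122), (0.06500928103923798, 0.16676707565784454), 88.27083587646484) [[0.5216000080108643, -0.2231999933719635], [0.6883000135421753, -0.2282000035047531], [0.6902999877929688, -0.1632000058889389], [0.5235999822616577, -0.1581999957561493]]
```

```bash
python3 -m pendant '{"translation":[[0.8,0,0],[1.6,0,0],[2.1,0,0],[2.4,0,0],[2.6,0,0],[2.7,0,0],[2.8,0,0],[2.85,0,0],[2.85,0,0]],"delta_rot":[[0,0,0],[0,0,0],[0,0,0],[0,0,0],[0,0,0],[0,0,0],[0,0,0],[0,0,0],[0,0,0]]}'; python3 m.py t15
```

```text
clock: 26.42
tcp_pos: [0.4986, -0.1902, 0.0344]
orientation: [3.141, -0.008, -0.002]
contact_force: [-6.2, -0.6, 4.2]
grip_width: 0.0254
gripper_force: 2.8
1578 ((0.6061859130859375, -0.19291894137859344), (0.06418689340353012, 0.16774028539657593), 87.80535888671875) [[0.5210999846458435, -0.22179999947547913], [0.6887999773025513, -0.2282000035047531], [0.6912000179290771, -0.16410000622272491], [0.5235999822616577, -0.15760000050067902]]
```

```bash
python3 -m pendant '{"translation":[[0.05,0,0],[0.08,0,0],[0.08,0,0],[-0.2,0,0],[-1,0,0],[-1.6,0,1],[-1.6,0,4],[-1.6,0,7],[-1.6,2,9],[-1.6,4,9],[-1.6,6,9],[-1.6,6,9]],"delta_rot":[[0,0,0],[0,0,0],[0,0,0],[0,0,0],[0,0,0],[0,0,0],[0,0,0],[0,0,0],[0,0,0],[0,0,0],[0,0,0],[0,0,0]]}'; python3 m.py t16
python3 - <<'E'
from h import *
W=np.load('pics/t16.npy');z=W[...,2]
m=(z>.048)&(z<.066);m[:,:335]=0;m[:,410:]=0;m[:150]=0;m[255:]=0
q=W[m]
# long-edge yaw via per-slice mid y; plane tilt
xs=np.arange(.53,.68,.01);c=[(q[abs(q[:,0]-x)<.005][:,1].min()+q[abs(q[:,0]-x)<.005][:,1].max())/2 for x in xs]
print('yaw',np.degrees(np.polyfit(xs,c,1)[0]),'head x',np.percentile(q[:,0],[.5,99.5]))
print(np.linalg.lstsq(np.c_[q[:,:2],np.ones(len(q))],q[:,2],rcond=None)[0])
im=cv2.imread('pics/t16.png');cv2.imwrite('pics/t16c.png',cv2.resize(im[140:290,280:430],None,fx=4,fy=4,interpolation=cv2.INTER_CUBIC))
E
```

```text
clock: 27.98
tcp_pos: [0.4616, -0.0353, 0.2607]
orientation: [3.142, 0.007, 0.009]
contact_force: [-0.5, -0.5, 0.4]
grip_width: 0.0254
gripper_force: 0.0
1393 ((0.6061934232711792, -0.1938941329717636), (0.06618664413690567, 0.16642017662525177), 88.00995635986328) [[0.5218999981880188, -0.2240999937057495], [0.6881999969482422, -0.22990000247955322], [0.690500020980835, -0.16369999945163727], [0.5242000222206116, -0.15790000557899475]]
yaw 7.816317098444805 head x [0.51509056 0.68863953]
[0.00022525 0.00052249 0.05528378]
```

View pics/t16c.png

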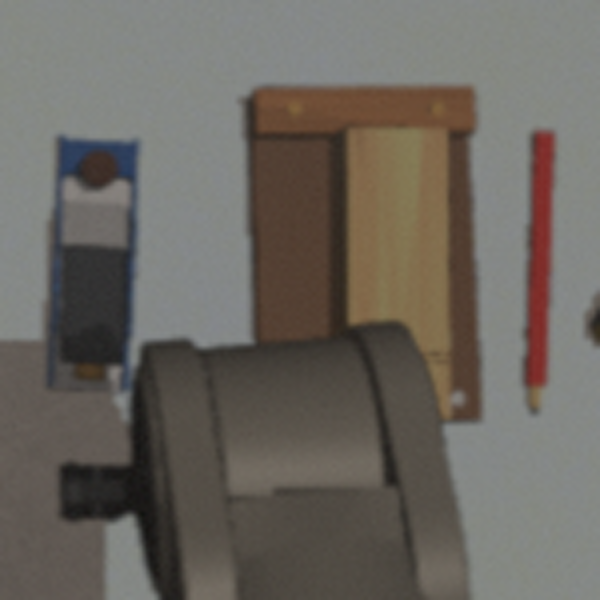

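The blank lies flush against the stop at (397,130), parallel to the board's edges. The plane and pencil haven't moved, and the arm is well above everything.

```bash
python3 -c "
from bench import *
print(hand_in())"
```

```text
the job is handed in; nothing more can be done
None
```

I handed the job in at about 28 s of the 59 s: the blank was let down gently on its side and pushed up against the stop. The last picture shows it square there, the plane and pencil unmoved and the arm clear, but no verdict came back, and I did not re-measure the tape, glue bottle or finished blank.

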